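# Pack the hollow-punch set into its two-tier stand

## Robot

A 6-joint arm with a two-finger parallel gripper is mounted at the origin on the work surface; the furniture and walls round the work are solid. World frame = base frame: x ahead of the robot, y to its left, z up, the work surface at z = 0. Lengths are in m, angles in rad, forces in N, time in s.
With the tool pointing down it reaches from about 0.375 to 0.975 m from the base axis. Payload 3.8 kg.
Tool frame: the origin (TCP) lies on the centre line of the jaws, within the pads' length; the fingertips stand 14 mm ahead of it and the grasp point (between the pads) lies 5 mm behind it; z points along the fingers, y is the line along which they close (so a half turn about z gives the same grasp; the last joint's range is limited). The gripper opens to 85 mm and grips with 20 to 120 N. Pads are 22 mm wide; open, the fingers measure 114 mm over their backs; the gripper's body (76 mm by 85 mm) begins 54 mm behind the grasp point. The pads swing forward as they close: fully open they stand 13 mm farther back than shut.
Start: joints at [-1.36, 0.264, 1.604, -0, 1.274, -0.037], TCP at [0.166, -0.654, 0.245] pointing down, gripper open.
Joint ranges: [-2.63, 2.63], [-0.94, 2.18], [0.31, 2.57], [-1.31, 4.45], [0, 2.66], [-2.55, 2.55]. Speed limits (rad/s): [2.57, 2.57, 3.14, 3.14, 3.14, 3.14].

## Interface

Orientations are given as a rotation vector (axis times angle).
In Python, from workcell import bot, eyes, spot_in gives the robot as it stands.
- The arm moves only by the tool carry_out, never from a script. Its argument "series" is text: rows parted by semicolons, each of 4 numbers parted by spaces: the shift along the world's x, y, z in m, then the turn about the world's z in degrees. In form: tx ty tz roll; .... A call has 1 to 20 rows; each row shifts and turns the commanded pose from where the row before left it; what a row does not reach is not made up. A row lasts 1/8 s, in which the tool goes at most 62.5 mm and 10.7 degrees, less where a joint would pass 70% of its speed; a pose out of reach is approached as far as the arm can. A call is refused whole if a number of a shift passes 0.0625 or a number of a turn 10.7, either way. A call with a gripper value outside its range is refused whole. "jaw" is the gripper command: -1 is shut, 1 is fully open, values between are in proportion, set as the call begins (left out, the last holds). The fingers move at their own pace and stop on an object; "grip_force" is the grip in N (left out, the last holds). Time passes only in rows, so rows that do not move let the fingers close. It gives the time, the measured TCP pose, the force, the opening and the grip force at its end, in the units of the state.
- bot.read_state(): the state, without advancing time (a new reading comes with each control period).
- eyes.read_camera(name): name is "scene" or "top" or "wrist"; returns (picture, depth): 400x640x3 uint8, blue, green, red; 400x640 float32, m along the optical axis (not along the pixel's ray), 0 where there is no reading.
- eyes.get_calibration(name): a dict with "K" (3x3 intrinsics, pixels), "distortion" ([k1, k2, p1, p2, k3] as OpenCV has them; the pictures are not rectified), "position" and "rotation" of the camera in the world; the wrist camera has in their place "T_tool_cam" (4x4, takes a point from camera to tool coordinates, whose origin is the TCP and whose axes are the flange's). Camera axes: x right, y down, z forward; pixel columns grow to the right and rows downward; lengths in m; the calibration is good to about 2 mm. A picture is of the moment at which its call begins: read the wrist's pose just before it. get_calibration takes no time and is no camera call.
- bot.finish_job(): hands the job in; it is judged then, once.
Trained networks look in the newest picture that a camera, given by its name, has taken for a name from the list of things; names that differ only in an ending like _2 or _b are one class to them, and where a whole thing is asked for, a point or a joint stands for the part that bears it (a point fixed in the world has none). Each returns a list of dicts, best first, with "score" (0 to 1); they miss things now and then, are a little off and sometimes report something else, mostly with a low value. They report only what shows in the picture. A call takes as long as a camera call. They do not tell look-alikes from the thing itself.
- spot_in(camera, target): "rect" ([centre column, centre row, width, height] in pixels, round what is visible of it).
The state is a dict: "time": time; "q": joint angles; "joint_vel": joint speeds; "joint_torque": joint torques, N m; "tool_pos": TCP position; "tcp_rot": TCP orientation; "wrist_force": force on the tool from outside, world axes, zero at the start; "torque": the same for the moment, N m; "width": opening from 0.0 (shut) to 1.0 (fully open); "grip_force": force on a finger pad.
Only numpy, scipy, OpenCV 4.12 (cv2) and the standard library are available. Lean on these libraries where they do the work, as an engineer would, in place of code of your own. Each camera call takes 0.05 s, during which the arm holds its last target. There are 200 camera calls.

## Task

Put the punch set away: stand the three steel punch heads, cutting edge down, in the row of pockets of the wooden stand in order of size, each in the pocket that matches it. Then cover them with the divider tray so that it lies flat between its guide tabs, and finally lay the driver lengthways in the two saddles of the tray.

Things in the scene. Friction and masses are not known exactly. Their poses are not given: they have to be found in the camera images.
- punch_stand: Fixed dark-wood stand, pockets lined grey, 188x80 mm. Origin: centre of underside, x along the row. Deck 22 high; round pockets at y=0: 30 wide at x=-51, 40 at -10, 50 at +41 (mm), floors z=8. End cheeks (|x| 72 to 94) rise to ledges at z=62 for the tray's ends; steel guide tabs to z=77 leave 173 (x) by 67 (y) at the ledge, flaring wider above. Long sides open. Any yaw.
- head_small: Smallest hollow punch head, plain steel, standing upright: a round skirt 22 mm in diameter and 14 mm high (cutting edge down), a shoulder up to 20 mm, then a round neck of 16 mm diameter up to 50 mm. Origin at the centre of the underside, z up along its axis. 90 g. Grip it by the neck.
- head_medium: Middle punch head, as the small one (same height, same 16 mm neck) but with a skirt 32 mm in diameter. 130 g. Origin at the centre of the underside.
- head_large: Largest punch head, as the small one (same height, same 16 mm neck) but with a skirt 42 mm in diameter. 180 g. Origin at the centre of the underside.
- divider_tray: Loose light-wood tray: board 164x58x8 mm. Origin: centre of underside, x along its length; same either way round. Mid lifting bar 44 long (x), 16 wide (y), z=8 to 24: grip it across y. Saddles at x=-42 and +42, each 14 long: flat seat at z=28, 26 wide (y), between flaring horns up to z=42. 160 g. On the table at the start.
- driver: Driver (handle) of the set, lying on the table: bar 112 mm long, 20x20 mm section, dark wooden grip, steel ends, rounded edges, plus a 10 mm threaded spigot at its +x end. Origin: midway along the bar on its underside, x along it, z up. 170 g. May lie in the saddles either way round.
Not all that is in view belongs to the job. Leave any purple or red look-alike of the head_medium alone.

How it is judged:
By the outcome, as a careful person would: the job done as asked, in the order asked, and still so for the second after the job is handed in, with the robot touching nothing.
It also fails if it takes over 115 s, if anything falls off the work surface, if the arm or the gripper's body presses on something with over 40 N, if the wrist force passes 120 N, or if a joint passes its speed limit or range.

## Working session

There is one attempt and no reset: what is moved stays moved. The work goes in short steps, Python scripts to look and compute and a tool call to move; the robot and the scene stay as the last step left them, time stands still between calls to the robot, and variables do not carry over. Pictures are saved under pics/ and viewed, at most 14 in all, crops included, and the job is handed in when it is done.

Besides the shell and the picture viewer there is one more tool, called after "Emit:" as name(argument=value, ...) on one line, values as JSON. carry_out: Moves the arm, as the interface text tells. Its arguments: {"type":"object","properties":{"series":{"type":"string"},"jaw":{"type":"number"},"grip_force":{"type":"number"}},"required":["series"]}

```bash
mkdir -p pics; cat > h.py <<'E'
import numpy as np, cv2
from scipy.spatial.transform import Rotation as R
from workcell import bot, eyes, spot_in
def cam(name):
    st=bot.read_state(); im,d=eyes.read_camera(name); c=eyes.get_calibration(name)
    if name=="wrist":
        T=np.eye(4);T[:3,:3]=R.from_rotvec(st["tcp_rot"]).as_matrix();T[:3,3]=st["tool_pos"];T=T@np.array(c["T_tool_cam"])
    else:
        T=np.eye(4);r=np.array(c["rotation"]);T[:3,:3]=r if r.shape==(3,3) else R.from_rotvec(r).as_matrix();T[:3,3]=c["position"]
    return im,d,np.array(c["K"]),np.array(c["distortion"]),T
def cloud(d,K,D,T):
    v,u=np.mgrid[:d.shape[0],:d.shape[1]]
    p=cv2.undistortPoints(np.stack([u,v],-1).reshape(-1,1,2).astype(float),K,D).reshape(d.shape+(2,))
    P=np.dstack([p*d[...,None],d]); W=P@T[:3,:3].T+T[:3,3]; W[d<=0]=np.nan
    return W
NAMES=["punch_stand","head_small","head_medium","head_large","divider_tray","driver"]
E
python3 - <<'E'
from h import *
for n in ["top","scene"]:
    im,d,K,D,T=cam(n); cv2.imwrite(f"pics/{n}0.png",im); W=cloud(d,K,D,T); np.savez(f"{n}0.npz",W=W,im=im)
    print(n,T[:3,3].round(3),T[:3,2].round(2))
    for t in NAMES:
        for s in spot_in(n,t)[:4]:
            c,r,w,h=s["rect"]; q=W[int(r-h/2):int(r+h/2)+1,int(c-w/2):int(c+w/2)+1].reshape(-1,3); q=q[np.isfinite(q[:,0])]
            print(t,round(s["score"],2),np.round(s["rect"]).astype(int),W[int(r),int(c)].round(3),"zmax",np.percentile(q[:,2],98).round(3) if len(q) else None)
print(bot.read_state())
E
```

```text
top [ 0.314 -0.002  0.998] [ 0.17 -0.   -0.99]
punch_stand 0.86 [214 196  45  74] [0.489 0.277 0.009] zmax 0.074
head_small 0.64 [350 216   6  10] [ 0.429 -0.087  0.045] zmax 0.052
head_medium 0.53 [280 212  10  14] [0.44  0.092 0.048] zmax 0.052
head_medium 0.46 [247 244   6  13] [0.359 0.174 0.05 ] zmax 0.053
head_medium 0.42 [254 220  15  11] [0.422 0.165 0.026] zmax 0.052
head_large 0.75 [317 195  12  11] [ 0.487 -0.001  0.047] zmax 0.054
head_large 0.5 [350 217   9  13] [ 0.429 -0.087  0.045] zmax 0.052
divider_tray 0.79 [420 202  33  59] [ 0.468 -0.273  0.024] zmax 0.039
driver 0.63 [322 164  14  41] [ 0.575 -0.017  0.023] zmax 0.023
driver 0.44 [351 218   5  11] [ 0.425 -0.088  0.035] zmax 0.052
scene [-0.418  0.606  0.529] [ 0.75 -0.51 -0.42]
punch_stand 0.29 [319 204  18  25] [ 0.489 -0.006  0.02 ] zmax 0.049
head_medium 0.64 [296 219  15  23] [0.435 0.093 0.027] zmax 0.05
head_medium 0.57 [257 212  11  22] [0.513 0.157 0.029] zmax 0.075
head_medium 0.51 [268 229  13  20] [0.428 0.173 0.027] zmax 0.05
head_medium 0.51 [284 243  16  25] [0.348 0.177 0.027] zmax 0.05
head_larg
[... 165 characters left out ...]
-0.002  0.017] zmax 0.022
{'time': 0.7, 'q': array([-1.35989842e+00,  2.63855157e-01,  1.60396370e+00,  2.40205949e-06,
        1.27372293e+00, -3.69212579e-02]), 'joint_vel': array([-0.00104172, -0.00169474, -0.00095729,  0.00027054,  0.00021206,
       -0.00056067]), 'joint_torque': array([-4.08688065e-04, -5.14847517e+01, -3.67608690e+01, -2.18278824e-04,
        8.90638821e-04, -1.53662256e-05]), 'tool_pos': array([ 0.16555722, -0.65438794,  0.2453296 ]), 'tcp_rot': array([3.11745620e+00, 3.88270748e-01, 1.05347383e-05]), 'wrist_force': array([ 0.09995567, -0.28539081, -0.34960616]), 'torque': array([-0.02010849,  0.00417096,  0.0223793 ]), 'grip_force': 0.0, 'width': 1.0022644632848172}
```

```bash
python3 - <<'E'
import cv2
a=cv2.imread("pics/top0.png")[120:280,170:470]
cv2.imwrite("pics/top0c.png",cv2.resize(a,(800,427),interpolation=cv2.INTER_CUBIC))
E
```

```text
(no output)
```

View pics/top0c.png

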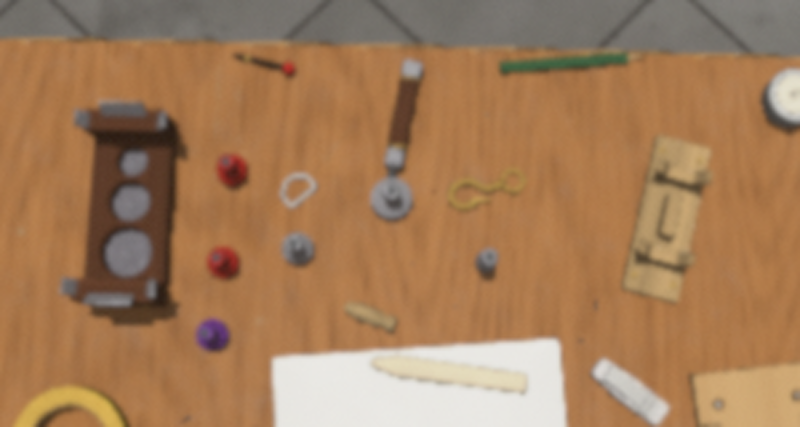

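View pics/scene0.png

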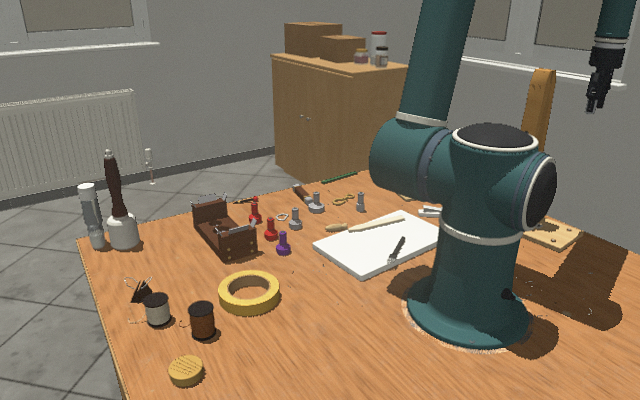

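The top crop shows the stand at left, with its small pocket at the far (+x) end. Pixel positions in the full image:
- Small head: about (352,217)
- Medium head, grey: about (282,214)
- Large head: about (317,194)
- Driver: about (322,164)
- Tray: about (420,202)

The red and purple look-alikes stand at about (257,183), (253,218) and (249,245).

```bash
python3 - <<'E'
from h import *
z=np.load("top0.npz");W=z["W"]
def sel(r,c,rad,lo,hi):
    ctr=W[r,c]; m=(np.hypot(W[...,0]-ctr[0],W[...,1]-ctr[1])<rad)&(W[...,2]>lo)&(W[...,2]<hi); return W[m]
for n,r,c in [("s",217,350),("m",212,280),("l",194,317)]:
    p=sel(r,c,.03,.042,.07);q=sel(r,c,.035,.01,.07);print(n,len(p),np.median(p,0).round(3) if len(p) else 0,q.mean(0).round(3))
def rect(p):
    (a,b),(w,h),t=cv2.minAreaRect((p[:,:2]*1000).astype(np.float32)); bx=cv2.boxPoints(((a,b),(w,h),t)); e=max(bx[1]-bx[0],bx[2]-bx[1],key=np.linalg.norm)
    return np.round([a,b,w,h],1),"yaw long",np.degrees(np.arctan2(e[1],e[0])).round(1)
print("driver",rect(sel(164,322,.09,.014,.03)))
print("tray",rect(sel(202,420,.12,.005,.05)))
p=sel(196,214,.14,.055,.09);print("stand top",len(p),rect(p))
print("stand deck",rect(sel(196,214,.12,.015,.03)))
T=np.array(eyes.get_calibration("wrist")["T_tool_cam"]);print(T.round(3));print(eyes.get_calibration("wrist")["K"])
print(R.from_rotvec(bot.read_state()["tcp_rot"]).as_matrix().round(3))
E
```

```text
s 35 [ 0.429 -0.095  0.05 ] [ 0.427 -0.093  0.038]
m 32 [0.443 0.093 0.05 ] [0.442 0.092 0.028]
l 35 [ 0.494 -0.001  0.05 ] [ 0.494 -0.001  0.023]
driver (array([561.1,  -6.5,  38.1, 152.6]), 'yaw long', np.float32(-5.0))
tray (array([ 456.2, -278.1,  217.9,  194.8]), 'yaw long', np.float32(72.3))
stand top 674 (array([480.5, 260.5,  90.3, 193.4]), 'yaw long', np.float32(-1.7))
stand deck (array([478.6, 229.8, 142.2, 185.6]), 'yaw long', np.float32(-1.6))
[[-0.001 -0.952 -0.306  0.078]
 [ 1.    -0.001  0.    -0.   ]
 [-0.    -0.306  0.952 -0.129]
 [ 0.     0.     0.     1.   ]]
[[334.65015773   0.         324.62679058]
 [  0.         334.65015773 199.18679876]
 [  0.           0.           1.        ]]
[[ 0.969  0.245  0.   ]
 [ 0.245 -0.969 -0.   ]
 [ 0.     0.    -1.   ]]
```

Emit:
carry_out(series="0.026 0.0467 0.004 -1; 0.026 0.0467 0.004 -1; 0.026 0.0467 0.004 -1; 0.026 0.0467 0.004 -1; 0.026 0.0467 0.004 -1; 0.026 0.0467 0.004 -1; 0.026 0.0467 0.004 -1; 0.026 0.0467 0.004 -1; 0.026 0.0467 0.004 -1; 0.026 0.0467 0.004 -1; 0.026 0.0467 0.004 -1; 0.026 0.0467 0.004 -1; 0.026 0.0467 0.004 -1; 0.026 0.0467 0.004 -1.2; 0 0 0 0; 0 0 0 0")

```text
time: 2.7
tool_pos: [0.5293, -0.0006, 0.3011]
tcp_rot: [3.141, 0.002, -0.001]
wrist_force: [0.1, -0.6, 0.2]
width: 0.999
grip_force: 0.0
```

```bash
python3 - <<'E'
from h import *
im,d,K,D,T=cam("wrist"); cv2.imwrite("pics/w1.png",im);W=cloud(d,K,D,T);np.savez("w1.npz",W=W,im=im)
s=bot.read_state();print(s["time"],s["tool_pos"].round(4),R.from_rotvec(s["tcp_rot"]).as_matrix().round(3)[:,0])
for t in NAMES:
  for s in spot_in("wrist",t)[:4]:
    c,r,w,h=s["rect"];print(t,round(s["score"],2),np.round(s["rect"]).astype(int),W[int(r),int(c)].round(3))
for n,x,y in [("s",.428,-.094),("m",.442,.092),("l",.494,-.001)]:
    m=(np.hypot(W[...,0]-x,W[...,1]-y)<.03); p=W[m&(W[...,2]>.044)]; print(n,len(p),p.mean(0).round(4),p.max(0).round(4),p.min(0).round(4))
E
```

```text
2.75 [ 0.5291 -0.0012  0.3011] [ 1.    -0.    -0.001]
punch_stand 0.82 [104 202 129 167] [0.472 0.284 0.022]
head_small 0.83 [396 235  22  26] [ 0.433 -0.091  0.037]
head_medium 0.75 [201 234  30  29] [0.432 0.16  0.032]
head_medium 0.7 [256 221  28  28] [0.449 0.089 0.03 ]
head_medium 0.58 [198 164  33  28] [0.524 0.153 0.033]
head_medium 0.55 [197 268  13   7] [0.37  0.181 0.011]
head_large 0.88 [327 186  33  31] [ 0.5   -0.002  0.044]
divider_tray 0.87 [537 195  94 124] [ 0.481 -0.276  0.016]
driver 0.59 [337 118  32 101] [ 0.578 -0.014  0.02 ]
s 137 [ 0.4287 -0.0946  0.05  ] [ 0.4353 -0.0873  0.0529] [ 0.4194 -0.1026  0.0445]
m 142 [0.4428 0.0918 0.0501] [0.4503 0.1006 0.0537] [0.4333 0.0844 0.0442]
l 152 [ 0.4928 -0.0015  0.0501] [0.5001 0.0062 0.0532] [ 0.4848 -0.0093  0.0444]
```

View pics/w1.png

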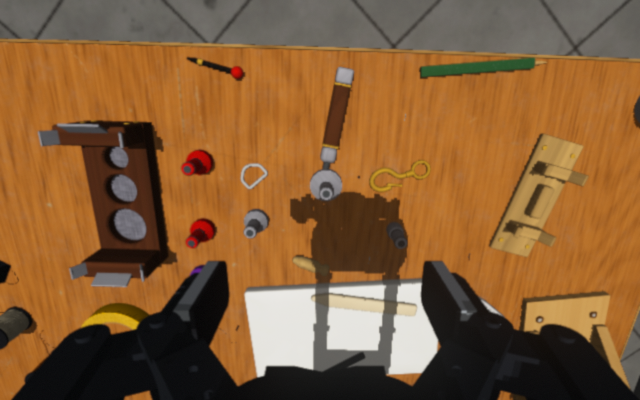

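The wrist view shows the stand at about (120,205), with its small pocket at (119,157). The small head is at (397,233), the medium at (256,221), the large at (326,186), the driver at (337,115) and the tray at (537,195). Its head positions agree with the top camera to about 1 mm. Next I fit the poses of the stand, tray and driver.

```bash
cat > fit.py <<'E'
from h import *
def rect(p):
    a=cv2.minAreaRect((p[:,:2]*1000).astype(np.float32)); bx=cv2.boxPoints(a); e=max(bx[1]-bx[0],bx[2]-bx[1],key=np.linalg.norm)
    y=np.degrees(np.arctan2(e[1],e[0])); return len(p),np.round(a[0],1),np.round(sorted(a[1]),1),"yaw",round(float((y+90)%180-90),1)
def box(W,x0,x1,y0,y1,z0,z1):
    m=(W[...,0]>x0)&(W[...,0]<x1)&(W[...,1]>y0)&(W[...,1]<y1)&(W[...,2]>z0)&(W[...,2]<z1)
    m=m.astype(np.uint8); n,l,s,_=cv2.connectedComponentsWithStats(m,connectivity=8)
    return m.astype(bool)
E
python3 - <<'E'
from fit import *
for f in ["w1","top0"]:
    z=np.load(f+".npz");W=z["W"];im=z["im"].astype(int);print(f)
    m=box(W,.33,.62,.205,.34,.0175,.0265);print("deck",rect(W[m]))
    m=box(W,.33,.62,.19,.36,.052,.085);print("top",rect(W[m]), W[m].min(0).round(3),W[m].max(0).round(3))
    m=box(W,.36,.62,.19,.36,.058,.066);print("ledge",rect(W[m]))
    # pockets: grey pixels
    sat=im.max(-1)-im.min(-1)
    m=(box(W,.38,.58,.2,.33,-.01,.02)&(sat<25)&(im.mean(-1)>60)).astype(np.uint8)
    n,l,s,c=cv2.connectedComponentsWithStats(m)
    for i in range(1,n):
        if s[i,4]>25: q=W[l==i]; print("pocket",s[i,4],q.mean(0).round(4),((q.max(0)+q.min(0))/2).round(4),(q.max(0)-q.min(0)).round(3))
    print("tray",rect(W[box(W,.37,.57,-.35,-.2,.005,.05)]), "board",rect(W[box(W,.37,.57,-.35,-.2,.005,.012)]))
    m=box(W,.37,.57,-.35,-.2,.02,.028);print("bar",rect(W[m]))
    print("driver",rect(W[box(W,.51,.66,-.06,.04,.014,.026)]))
E
```

```text
w1
deck (4732, array([479.6, 260.2]), array([ 81.7, 188. ]), 'yaw', -1.4)
top (3637, array([479. , 260.2]), array([ 90.7, 195.5]), 'yaw', -0.9) [0.381 0.214 0.052] [0.577 0.307 0.079]
ledge (2175, array([479.6, 260. ]), array([ 80.6, 187.5]), 'yaw', -1.4)
pocket 272 [0.5284 0.2622 0.009 ] [0.5282 0.2629 0.0089] [0.026 0.023 0.005]
pocket 502 [0.4868 0.2632 0.009 ] [0.4868 0.2623 0.0129] [0.036 0.033 0.012]
pocket 746 [0.4356 0.2646 0.0091] [0.436  0.2625 0.0135] [0.045 0.046 0.013]
tray (5584, array([ 472.4, -280.1]), array([ 59.9, 164.4]), 'yaw', -15.6) board (3779, array([ 472.4, -280.1]), array([ 59.9, 164.4]), 'yaw', -15.6)
bar (679, array([ 472.4, -279.2]), array([44.1, 98.3]), 'yaw', -15.0)
driver (1641, array([571.2, -12.3]), array([ 20.1, 127.8]), 'yaw', -11.1)
top0
deck (1068, array([479.4, 259.9]), array([ 81.9, 185.6]), 'yaw', -1.6)
top (691, array([480.5, 260.5]), array([ 90.3, 193.4]), 'yaw', -1.7) [0.384 0.214 0.052] [0.577 0.308 0.08 ]
ledge (440, array([479.8, 259.6]), array([ 80.8, 185.8]), 'yaw', -1.9)
pocket 84 [0.5328 0.2608 0.0091] [0.531  0.2592 0.0127] [0.028 0.03  0.015]
pocket 157 [0.4917 0.2622 0.0089] [0.4901 0.2623 0.0112] [0.038 0.036 0.015]
pocket 257 [0.4403 0.2634 0.0088] [0.4415 0.2631 0.0117] [0.047 0.047 0.016]
tray (1265, array([ 468.2, -274.5]), array([141.7, 193.9]), 'yaw', -0.5) board (882, array([ 468.2, -274.5]), array([141.7, 193.9]), 'yaw', -0.5)
bar (159, array([ 474.3, -279. ]), array([41. , 98.1]), 'yaw', -14.7)
driver (308, array([573. , -12.1]), array([ 21.1, 129. ]), 'yaw', -10.6)
```

Emit:
carry_out(series="-0.0125 -0.0117 -0.0225 -0.2; -0.0125 -0.0117 -0.0225 -0.2; -0.0125 -0.0117 -0.0225 -0.2; -0.0125 -0.0117 -0.0225 -0.2; -0.0125 -0.0117 -0.0225 -0.2; -0.0125 -0.0117 -0.0225 -0.2; -0.0125 -0.0117 -0.0225 -0.2; -0.0129 -0.0121 -0.0225 -0.1; 0 0 -0.015 0; 0 0 -0.015 0; 0 0 -0.015 0; 0 0 -0.015 0; 0 0 -0.015 0; 0 0 -0.010 0; 0 0 0 0; 0 0 0 0", jaw=-0.05, grip_force=40)

```text
time: 5.05
tool_pos: [0.4295, -0.0947, 0.0366]
tcp_rot: [3.141, -0.041, 0.001]
wrist_force: [1.2, -0.6, -0.2]
width: 0.477
grip_force: 0.0
```

Emit:
carry_out(series="0 0 0 0; 0 0 0 0; 0 0 0 0; 0 0 0 0; 0 0 0 0; 0 0 0.02 0; 0 0 0.03 0; 0 0 0.035 0; 0 0 0.035 0; 0.0101 0.0353 0 0; 0.0101 0.0353 0 0; 0.0101 0.0353 0 0; 0.0101 0.0353 0 0; 0.0101 0.0353 0 0; 0.0101 0.0353 0 0; 0.0101 0.0353 0 0; 0.0101 0.0353 0 0; 0.0101 0.0353 0 0; 0.0103 0.0358 0 0; 0 0 0 0", jaw=-1)

```text
time: 7.55
tool_pos: [0.5303, 0.2609, 0.1554]
tcp_rot: [-3.141, 0.037, 0.001]
wrist_force: [-0.0, -0.5, -1.5]
width: 0.17
grip_force: 39.3
```

```bash
python3 - <<'E'
from h import *
im,d,K,D,T=cam("wrist"); cv2.imwrite("pics/w2.png",im);W=cloud(d,K,D,T)
s=bot.read_state();print(s["time"],s["tool_pos"].round(4),s["width"],s["grip_force"])
print(spot_in("wrist","head_small"))
E
```

```text
7.6 [0.5298 0.2595 0.1552] 0.17373952343401655 39.34242600080324
[{'rect': [325.4, 273.9, 33.1, 80.5], 'score': 0.59}]
```

View pics/w2.png

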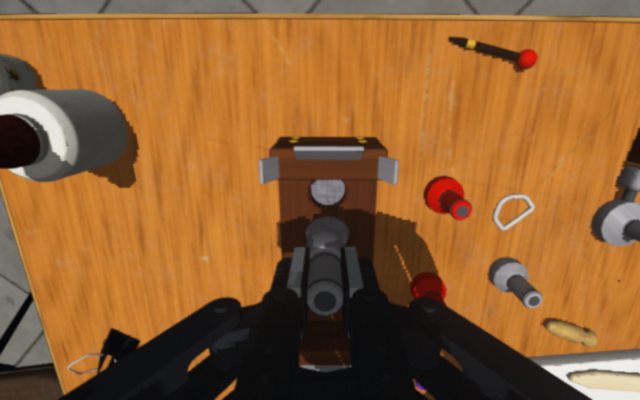

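The small head is held at column 325, and the small pocket is at (327,190), straight ahead of it. It lines up, so I lower it.

Emit:
carry_out(series="0.0006 -0.0005 -0.02 0; 0 0 -0.02 0; 0 0 -0.02 0; 0 0 -0.015 0; 0 0 -0.01 0; 0 0 -0.01 0; 0 0 -0.007 0; 0 0 -0.005 0; 0 0 -0.0025 0; 0 0 0 0; 0 0 0 0")

```text
time: 9.02
tool_pos: [0.5312, 0.2586, 0.0472]
tcp_rot: [-3.141, 0.041, -0.001]
wrist_force: [-0.9, -0.0, -0.2]
width: 0.171
grip_force: 39.3
```

Emit:
carry_out(series="0 0 -0.0015 0; 0 0 0 0")

```text
time: 9.28
tool_pos: [0.5309, 0.2584, 0.0453]
tcp_rot: [3.141, -0.041, -0.0]
wrist_force: [0.5, 1.0, -1.2]
width: 0.168
grip_force: 39.3
```

Emit:
carry_out(series="0 0 0 0; 0 0 0 0; 0 0 0 0; 0 0 0.02 0; 0 0 0.03 0; 0 0 0.03 0; 0 0 0.03 0; -0.011 -0.0208 0 0; -0.011 -0.0208 0 0; -0.011 -0.0208 0 0; -0.011 -0.0208 0 0; -0.011 -0.0208 0 0; -0.011 -0.0208 0 0; -0.011 -0.0208 0 0; -0.0112 -0.0211 0 0; 0 0 0 0; 0 0 0 0", jaw=-0.1)

```text
time: 11.4
tool_pos: [0.443, 0.0916, 0.1555]
tcp_rot: [-3.141, 0.042, -0.001]
wrist_force: [-0.1, -0.4, 0.0]
width: 0.447
grip_force: 0.0
```

```bash
python3 - <<'E'
from fit import *
im,d,K,D,T=cam("top");W=cloud(d,K,D,T)
s=bot.read_state();print(s["time"],s["tool_pos"].round(4))
for n,x,y in [("s",.5307,.2588)]:
    p=W[(np.hypot(W[...,0]-x,W[...,1]-y)<.016)&(W[...,2]>.045)];print(n,len(p),p.mean(0).round(4),p[:,2].max())
im,d,K,D,T=cam("wrist");W=cloud(d,K,D,T);cv2.imwrite("pics/w3.png",im)
for n,x,y in [("m",.4428,.0918),("s",.5307,.2588)]:
    p=W[(np.hypot(W[...,0]-x,W[...,1]-y)<.016)&(W[...,2]>.044)];print(n,len(p),p.mean(0).round(4),p[:,2].max() if len(p) else 0)
E
```

```text
11.45 [0.4432 0.0919 0.1555]<stdin>:5: RuntimeWarning: Mean of empty slice.
  ret = um.true_divide(
Traceback (most recent call last):
ValueError: zero-size array to reduction operation maximum which has no identity
```

```bash
python3 - <<'E'
from fit import *
im,d,K,D,T=cam("wrist");W=cloud(d,K,D,T);cv2.imwrite("pics/w3.png",im)
for n,x,y in [("m",.4428,.0918),("s",.5307,.2588)]:
    p=W[(np.hypot(W[...,0]-x,W[...,1]-y)<.016)&(W[...,2]>.044)&(W[...,2]<.07)];print(n,len(p),p.mean(0).round(4) if len(p) else 0)
E
```

```text
m 387 [0.4427 0.0924 0.0502]
s 808 [0.5286 0.2553 0.0554]
```

View pics/w3.png

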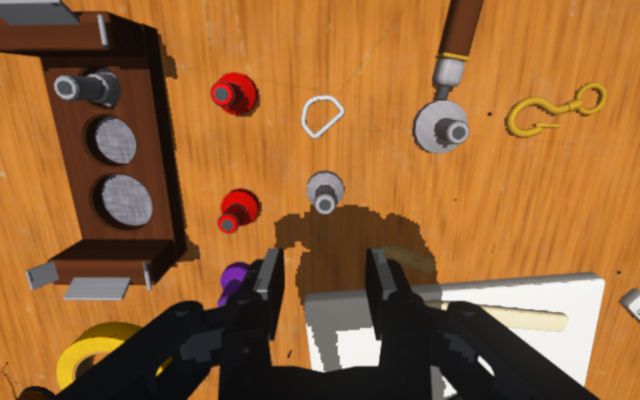

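The small head stands in its pocket at (88,88), and the medium head at (323,195) is under the jaws, clear of its neighbours.

Emit:
carry_out(series="0 0 -0.025 0; 0 0 -0.025 0; 0 0 -0.02 0; 0 0 -0.015 0; 0 0 -0.015 0; 0 0 -0.01 0; 0 0 -0.009 0; 0 0 0 0; 0 0 0 0")

```text
time: 12.62
tool_pos: [0.4432, 0.0918, 0.0366]
tcp_rot: [-3.141, 0.041, -0.001]
wrist_force: [-0.3, -0.6, -0.1]
width: 0.447
grip_force: 0.0
```

Emit:
carry_out(series="0 0 0 0; 0 0 0 0; 0 0 0 0; 0 0 0 0; 0 0 0.02 0; 0 0 0.03 0; 0 0 0.035 0; 0 0 0.035 0; 0.0067 0.024 0 0; 0.0067 0.024 0 0; 0.0067 0.024 0 0; 0.0067 0.024 0 0; 0.0067 0.024 0 0; 0.0067 0.024 0 0; 0.0066 0.0239 0 0; 0 0 0 0; 0 0 0 0", jaw=-1)

```text
time: 14.75
tool_pos: [0.4892, 0.2594, 0.1559]
tcp_rot: [3.14, -0.04, -0.001]
wrist_force: [-0.4, 0.1, -1.7]
width: 0.171
grip_force: 39.3
```

Emit:
carry_out(series="0.0005 0.0004 -0.02 0; 0 0 -0.02 0; 0 0 -0.02 0; 0 0 -0.015 0; 0 0 -0.01 0; 0 0 -0.01 0; 0 0 -0.007 0; 0 0 -0.005 0; 0 0 -0.0035 0; 0 0 0 0; 0 0 0 0")

```text
time: 16.12
tool_pos: [0.4903, 0.2602, 0.0461]
tcp_rot: [-3.141, 0.041, -0.001]
wrist_force: [-0.3, -0.1, -0.6]
width: 0.168
grip_force: 39.3
```

Emit:
carry_out(series="0 0 0 0; 0 0 0 0; 0 0 0 0; 0 0 0.02 0; 0 0 0.03 0; 0 0 0.03 0; 0 0 0.03 0; 0.0003 -0.0261 0 0; 0.0003 -0.0261 0 0; 0.0003 -0.0261 0 0; 0.0003 -0.0261 0 0; 0.0003 -0.0261 0 0; 0.0003 -0.0261 0 0; 0.0003 -0.0261 0 0; 0.0003 -0.0261 0 0; 0.0003 -0.0261 0 0; 0.0003 -0.0264 0 0; 0 0 0 0; 0 0 0 0", jaw=-0.1)

```text
time: 18.5
tool_pos: [0.493, -0.0009, 0.1558]
tcp_rot: [-3.141, 0.042, -0.0]
wrist_force: [-0.4, 0.6, -0.4]
width: 0.45
grip_force: 0.0
```

```bash
python3 - <<'E'
from fit import *
im,d,K,D,T=cam("wrist");W=cloud(d,K,D,T);cv2.imwrite("pics/w4.png",im)
print(bot.read_state()["tool_pos"].round(4))
for n,x,y in [("m",.4897,.2598),("s",.5307,.2588),("l",.4928,-.0015)]:
    p=W[(np.hypot(W[...,0]-x,W[...,1]-y)<.016)&(W[...,2]>.044)&(W[...,2]<.07)];print(n,len(p),p.mean(0).round(4) if len(p) else 0)
E
```

```text
[ 0.493  -0.0007  0.1558]
m 1 [0.487  0.2518 0.0449]
s 0 0
l 393 [ 0.493  -0.0015  0.0502]
```

View pics/w4.png

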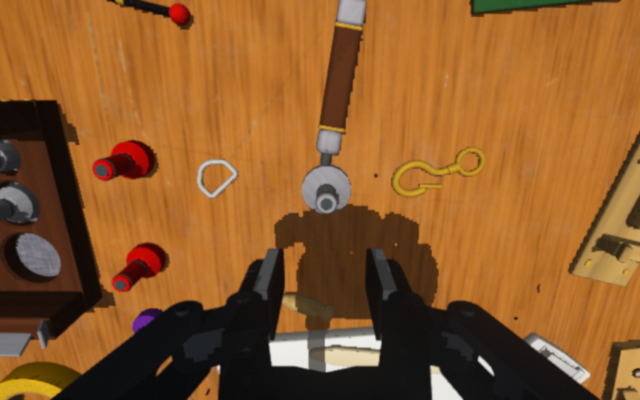

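The medium head stands in its pocket at (20,205). The large head at (326,190) is centred under the jaws, with the driver's spigot at (326,158) just beyond it.

Emit:
carry_out(series="0 -0.0006 -0.025 0; 0 0 -0.025 0; 0 0 -0.02 0; 0 0 -0.015 0; 0 0 -0.015 0; 0 0 -0.01 0; 0 0 -0.009 0; 0 0 0 0; 0 0 0 0")

```text
time: 19.68
tool_pos: [0.4935, -0.0019, 0.0372]
tcp_rot: [-3.141, 0.041, -0.001]
wrist_force: [0.3, 0.3, 0.6]
width: 0.45
grip_force: 0.0
```

Emit:
carry_out(series="0 0 0 0; 0 0 0 0; 0 0 0 0; 0 0 0 0; 0 0 0.02 0; 0 0 0.03 0; 0 0 0.035 0; 0 0 0.035 0; -0.0054 0.0262 0 0; -0.0054 0.0262 0 0; -0.0054 0.0262 0 0; -0.0054 0.0262 0 0; -0.0054 0.0262 0 0; -0.0054 0.0262 0 0; -0.0054 0.0262 0 0; -0.0054 0.0262 0 0; -0.0054 0.0262 0 0; -0.0054 0.0262 0 0; 0 0 0 0; 0 0 0 0", jaw=-1)

```text
time: 22.18
tool_pos: [0.4386, 0.2595, 0.1561]
tcp_rot: [3.14, -0.04, -0.002]
wrist_force: [0.0, -0.2, -2.2]
width: 0.174
grip_force: 39.4
```

Emit:
carry_out(series="0.0003 0.0012 -0.02 0; 0 0 -0.02 0; 0 0 -0.02 0; 0 0 -0.015 0; 0 0 -0.01 0; 0 0 -0.01 0; 0 0 -0.007 0; 0 0 -0.005 0; 0 0 -0.003 0; 0 0 0 0; 0 0 0 0")

```text
time: 23.55
tool_pos: [0.4396, 0.2615, 0.0471]
tcp_rot: [-3.141, 0.041, -0.001]
wrist_force: [0.4, -0.0, -1.6]
width: 0.167
grip_force: 39.4
```

Emit:
carry_out(series="0 0 0 0; 0 0 0 0; 0 0 0 0; 0 0 0.03 0; 0 0 0.04 0; 0 0 0.05 0; 0 0 0.05 0; 0.016 -0.035 0 0; 0.016 -0.035 0 0; 0.016 -0.035 0 0; 0.016 -0.035 0 0; 0.016 -0.035 0 0; 0.016 -0.035 0 0; 0 0 0 0; 0 0 0 0", jaw=-0.1)

```text
time: 25.42
tool_pos: [0.535, 0.0515, 0.2166]
tcp_rot: [-3.141, 0.042, 0.001]
wrist_force: [0.5, 0.1, -0.3]
width: 0.449
grip_force: 0.0
```

```bash
python3 - <<'E'
from fit import *
im,d,K,D,T=cam("wrist");W=cloud(d,K,D,T);cv2.imwrite("pics/w5.png",im)
s=bot.read_state();print(s["time"],s["tool_pos"].round(4))
for n,x,y in [("m",.4897,.2598),("s",.5307,.2588),("l",.4387,.2612)]:
    p=W[(np.hypot(W[...,0]-x,W[...,1]-y)<.016)&(W[...,2]>.05)&(W[...,2]<.07)];print(n,len(p),p.mean(0).round(4) if len(p) else 0)
print("ledge",rect(W[box(W,.36,.62,.19,.36,.058,.066)]))
print("driver",rect(W[box(W,.50,.66,-.06,.04,.014,.026)]),rect(W[box(W,.50,.66,-.06,.04,.008,.026)]))
E
```

```text
25.475 [0.5349 0.0519 0.2166]
m 265 [0.4906 0.2584 0.0569]
s 307 [0.5297 0.2561 0.0571]
l 256 [0.4405 0.2596 0.0567]
ledge (3553, array([479.3, 260.4]), array([ 80., 188.]), 'yaw', -1.9)
driver (2526, array([573.8, -12.8]), array([ 20.5, 123.1]), 'yaw', -11.2) (2683, array([573.6, -12.7]), array([ 20.6, 123.5]), 'yaw', -11.2)
```

View pics/w5.png

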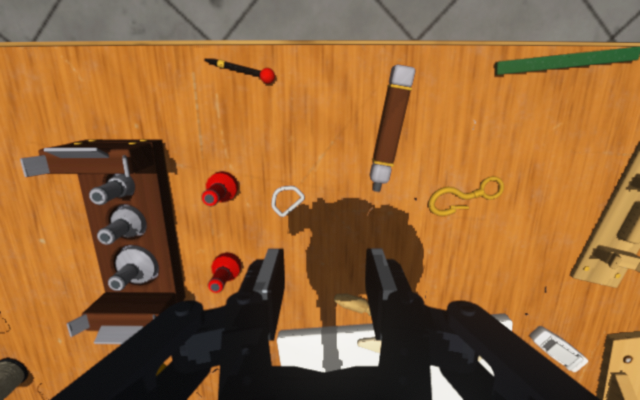

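All three heads stand in their pockets, at about (108,190), (118,228) and (130,268), with tops at z = 58 mm as expected. The driver is at (392,125), with its spigot end toward the robot. Next is the tray.

Emit:
carry_out(series="-0.0062 -0.0331 -0.0050 -1.4; -0.0062 -0.0331 -0.0050 -1.4; -0.0062 -0.0331 -0.0050 -1.4; -0.0062 -0.0331 -0.0050 -1.4; -0.0062 -0.0331 -0.0050 -1.4; -0.0062 -0.0331 -0.0050 -1.4; -0.0062 -0.0331 -0.0050 -1.4; -0.0062 -0.0331 -0.0050 -1.4; -0.0062 -0.0331 -0.0050 -1.4; -0.0062 -0.0331 -0.0050 -1.2; 0 0 0 0; 0 0 0 0")

```text
time: 26.98
tool_pos: [0.4736, -0.2784, 0.1668]
tcp_rot: [-3.113, 0.417, 0.0]
wrist_force: [0.0, 0.2, 0.7]
width: 0.444
grip_force: 0.0
```

```bash
python3 - <<'E'
from fit import *
im,d,K,D,T=cam("wrist");W=cloud(d,K,D,T);cv2.imwrite("pics/w6.png",im)
s=bot.read_state();print(s["time"],s["tool_pos"].round(4),R.from_rotvec(s["tcp_rot"]).as_matrix()[:,0].round(4))
print("tray",rect(W[box(W,.37,.57,-.35,-.2,.005,.05)]))
c,sn=np.cos(np.radians(-15.3)),np.sin(np.radians(-15.3));L=(W[...,:2]-[.4724,-.2795])@np.array([[c,-sn],[sn,c]])
m=(np.abs(L[...,0])<.028)&(np.abs(L[...,1])<.02)&(W[...,2]>.02)&(W[...,2]<.03);print("bar",rect(W[m]))
E
```

```text
27.025 [ 0.4737 -0.2783  0.1669] [ 0.9649 -0.2626 -0.    ]
tray (11714, array([ 471.8, -280.4]), array([ 58.1, 164.2]), 'yaw', -15.3)
bar (924, array([ 472. , -280.7]), array([15.4, 44.4]), 'yaw', -15.6)
```

Emit:
carry_out(series="-0.0018 -0.002 -0.03 0; 0 0 -0.03 0; 0 0 -0.025 0; 0 0 -0.02 0; 0 0 -0.015 0; 0 0 -0.01 0; 0 0 -0.01 0; 0 0 0 0; 0 0 0 0", grip_force=60)

```text
time: 28.15
tool_pos: [0.4719, -0.282, 0.0272]
tcp_rot: [3.113, -0.418, 0.001]
wrist_force: [-0.6, -0.2, 1.2]
width: 0.453
grip_force: 0.0
```

Emit:
carry_out(series="0 0 0 0; 0 0 0 0; 0 0 0 0; 0 0 0 0; 0 0 0.02 0; 0 0 0.03 0; 0 0 0.035 0; 0 0 0.04 0; 0 0 0 0; 0 0 0 0", jaw=-1)

```text
time: 29.4
tool_pos: [0.4707, -0.2812, 0.1506]
tcp_rot: [-3.113, 0.418, 0.003]
wrist_force: [-0.8, -0.3, -2.8]
width: 0.168
grip_force: 60.6
```

```bash
python3 - <<'E'
from fit import *
im,d,K,D,T=cam("wrist");W=cloud(d,K,D,T);cv2.imwrite("pics/w7.png",im)
s=bot.read_state();p=s["tool_pos"];print(s["time"],p.round(4),s["width"],s["wrist_force"].round(1))
q=W[box(W,.37,.57,-.36,-.2,.10,.16)]; print(rect(W[box(W,.37,.57,-.36,-.2,.115,.155)]))
E
```

```text
29.45 [ 0.4703 -0.2809  0.1498] 0.16555199317426153 [ 0.6  0.5 -1.8]
(25618, array([ 475.3, -282.2]), array([ 58.3, 153.5]), 'yaw', -15.4)
```

View pics/w7.png

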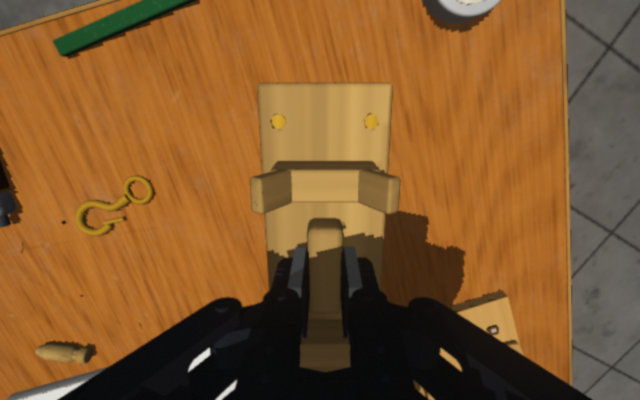

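The tray is held level by its bar at (325,235). I carry it over the stand, turning it into line.

Emit:
carry_out(series="0.0005 0.03 0 0.8; 0.0005 0.03 0 0.8; 0.0005 0.03 0 0.8; 0.0005 0.03 0 0.8; 0.0005 0.03 0 0.8; 0.0005 0.03 0 0.8; 0.0005 0.03 0 0.8; 0.0005 0.03 0 0.8; 0.0005 0.03 0 0.8; 0.0005 0.03 0 0.8; 0.0005 0.03 0 0.8; 0.0005 0.03 0 0.8; 0.0005 0.03 0 0.8; 0.0005 0.03 0 0.8; 0.0005 0.03 0 0.8; 0.0005 0.03 0 0.8; 0.0005 0.03 0 0.8; 0.0005 0.031 0 0.3; 0 0 0 0; 0 0 0 0")

```text
time: 31.95
tool_pos: [0.4794, 0.2585, 0.1499]
tcp_rot: [3.139, -0.038, -0.005]
wrist_force: [-0.5, -0.2, -2.0]
width: 0.164
grip_force: 60.6
```

```bash
python3 - <<'E'
from fit import *
im,d,K,D,T=cam("wrist");W=cloud(d,K,D,T);cv2.imwrite("pics/w8.png",im)
s=bot.read_state();p=s["tool_pos"];print(s["time"],p.round(4),R.from_rotvec(s["tcp_rot"]).as_matrix()[:,0].round(4))
q=W[box(W,.36,.62,.19,.36,.12,.14)];print("tray",rect(q),q.max(0).round(4),q.min(0).round(4))
m=box(W,.53,.62,.19,.36,.055,.085);print("tabs",rect(W[m]),W[m].max(0).round(4))
E
```

```text
32.0 [0.4796 0.2583 0.1503] [ 0.9997 -0.0247 -0.0025]
tray (16781, array([484.5, 258.6]), array([ 58.3, 152.6]), 'yaw', -1.4) [0.5615 0.2883 0.14  ] [0.4082 0.2278 0.1274]
tabs (3534, array([563.8, 258.4]), array([24.2, 89.3]), 'yaw', 88.3) [0.5764 0.3031 0.079 ]
```

View pics/w8.png

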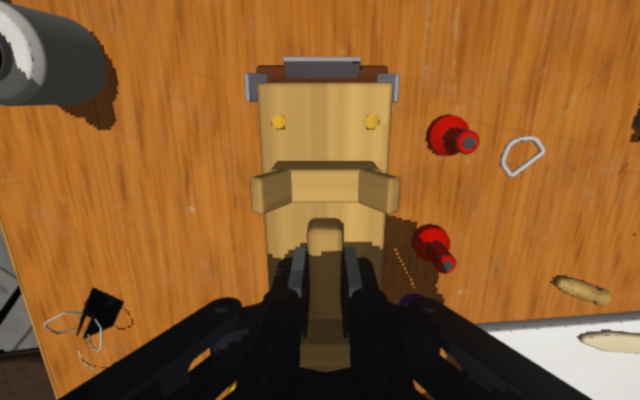

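The tray is over the stand between its tabs, with the far tab plate at (322,67) and the side tabs at (255,85) and (388,85). I shift it about 1 mm and lower it.

Emit:
carry_out(series="0.0007 0.0012 -0.015 0; 0 0 -0.012 0; 0 0 -0.01 0; 0 0 -0.007 0; 0 0 -0.005 0; 0 0 -0.004 0; 0 0 -0.003 0; 0 0 -0.003 0; 0 0 -0.001 0; 0 0 0 0; 0 0 0 0")

```text
time: 33.38
tool_pos: [0.4814, 0.2606, 0.0919]
tcp_rot: [-3.141, 0.038, -0.0]
wrist_force: [0.1, -0.1, -2.1]
width: 0.164
grip_force: 60.6
```

Emit:
carry_out(series="-0.0008 0 -0.001 0; 0 0 -0.001 0; 0 0 0 0; 0 0 0 0")

```text
time: 33.88
tool_pos: [0.4804, 0.2605, 0.0898]
tcp_rot: [3.141, -0.038, -0.0]
wrist_force: [0.1, 0.8, -1.6]
width: 0.165
grip_force: 60.7
```

Emit:
carry_out(series="0 0 -0.0008 0; 0 0 -0.0004 0; 0 0 0 0")

```text
time: 34.25
tool_pos: [0.4805, 0.2606, 0.0897]
tcp_rot: [3.141, -0.038, -0.0]
wrist_force: [-3.3, -1.4, 6.0]
width: 0.164
grip_force: 61.6
```

Emit:
carry_out(series="0 0 0 0; 0 0 0 0; 0 0 0 0; 0 0 0.02 0; 0 0 0.03 0; 0 0 0.04 0; 0 0 0.04 0; 0.0198 -0.03 0 0; 0.0198 -0.03 0 0; 0 0 0 0; 0 0 0 0", jaw=-0.1)

```text
time: 35.62
tool_pos: [0.5197, 0.2006, 0.2182]
tcp_rot: [-3.141, 0.04, 0.001]
wrist_force: [-0.1, -0.5, 0.1]
width: 0.448
grip_force: 0.0
```

```bash
python3 - <<'E'
from fit import *
im,d,K,D,T=cam("wrist");W=cloud(d,K,D,T);cv2.imwrite("pics/w9.png",im)
s=bot.read_state();p=s["tool_pos"];print(s["time"],p.round(4))
m=box(W,.36,.62,.19,.36,.066,.0745)
c,sn=np.cos(np.radians(-1.5)),np.sin(np.radians(-1.5));L=(W[...,:2]-[.4797,.2601])@np.array([[c,-sn],[sn,c]])
for lo,hi in [(-.08,-.055),(-.03,-.015),(.055,.08)]:
    k=(L[...,0]>lo)&(L[...,0]<hi)&(abs(L[...,1])<.025)&(W[...,2]>.06)&(W[...,2]<.085);print(k.sum(),np.median(W[k][:,2]))
sat=im.max(-1).astype(int)-im.min(-1)
k=m&(sat>35);print("tray",rect(W[k]))
k=(W[...,2]>.085)&(W[...,2]<.108)&(abs(L[...,0])<.055)&(abs(L[...,1])<.04);print("saddles",rect(W[k]))
print("driver",rect(W[box(W,.50,.66,-.06,.04,.012,.026)]))
E
```

```text
35.675 [0.5196 0.2009 0.2183]
113 0.07058555615771389
317 0.07054764645754069
1760 0.07066281441648023
tray (6133, array([478.2, 260.4]), array([ 85.7, 183.9]), 'yaw', -1.8)
saddles (2464, array([480.6, 261.2]), array([55.1, 98.3]), 'yaw', -1.4)
driver (3003, array([573.9, -12.4]), array([ 21.9, 123.1]), 'yaw', -11.1)
```

View pics/w9.png

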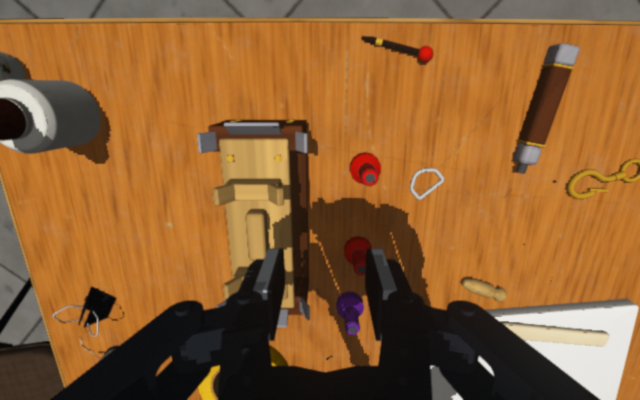

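The tray lies flat between the tabs at (255,215). Its board top reads z ≈ 70.6 mm at both ends and in the middle. Next is the driver at (545,105).

Emit:
carry_out(series="0.0074 -0.0268 0 -1.2; 0.0074 -0.0268 0 -1.2; 0.0074 -0.0268 -0.01 -1.2; 0.0074 -0.0268 -0.02 -1.2; 0.0074 -0.0268 -0.02 -1.2; 0.0074 -0.0268 -0.02 -1.2; 0.0074 -0.0268 -0.01 -1.2; 0.0074 -0.0265 -0.01 -1.2; 0 0 0 0; 0 0 0 0")

```text
time: 36.92
tool_pos: [0.5791, -0.0125, 0.1286]
tcp_rot: [-3.127, 0.3, 0.001]
wrist_force: [0.2, 0.2, 0.1]
width: 0.447
grip_force: 0.0
```

```bash
python3 - <<'E'
from fit import *
im,d,K,D,T=cam("wrist");W=cloud(d,K,D,T)
s=bot.read_state();p=s["tool_pos"];print(s["time"],p.round(4),R.from_rotvec(s["tcp_rot"]).as_matrix()[:,0].round(4))
print("driver",rect(W[box(W,.50,.66,-.06,.04,.016,.024)]))
c,sn=np.cos(np.radians(-11.15)),np.sin(np.radians(-11.15));L=(W[...,:2]-[.5787,-.0136])@np.array([[c,-sn],[sn,c]])
k=(abs(L[...,0])<.045)&(abs(L[...,1])<.02)&(W[...,2]>.017)&(W[...,2]<.026);q=L[k];print("lateral offset of grip middle",np.median(q[:,1]),np.percentile(q[:,1],[1,99]))
E
```

```text
36.975 [ 0.5792 -0.0124  0.1288] [ 9.818e-01 -1.897e-01  1.000e-04]
driver (3692, array([579.2, -13.8]), array([ 19.9, 111.7]), 'yaw', -10.9)
lateral offset of grip middle -0.00018723076780884874 [-0.00963764  0.00947585]
```

Emit:
carry_out(series="0 -0.0013 -0.025 0; 0 0 -0.025 0; 0 0 -0.02 0; 0 0 -0.015 0; 0 0 -0.01 0; 0 0 -0.01 0; 0 0 -0.0057 0; 0 0 0 0; 0 0 0 0")

```text
time: 38.1
tool_pos: [0.5797, -0.015, 0.0183]
tcp_rot: [-3.127, 0.301, -0.001]
wrist_force: [1.0, -0.2, 0.3]
width: 0.45
grip_force: 0.0
```

Emit:
carry_out(series="0 0 0 0; 0 0 0 0; 0 0 0 0; 0 0 0 0; 0 0 0.02 0; 0 0 0.03 0; 0 0 0.04 0; 0 0 0.04 0; 0 0 0.03 0; 0 0 0 0; 0 0 0 0", jaw=-1)

```text
time: 39.48
tool_pos: [0.5782, -0.0148, 0.1766]
tcp_rot: [3.127, -0.301, -0.003]
wrist_force: [-0.4, -0.0, -2.4]
width: 0.216
grip_force: 60.3
```

Emit:
carry_out(series="-0.0082 0.0229 0 0.8; -0.0082 0.0229 0 0.8; -0.0082 0.0229 0 0.8; -0.0082 0.0229 0 0.8; -0.0082 0.0229 0 0.8; -0.0082 0.0229 0 0.8; -0.0082 0.0229 0 0.8; -0.0082 0.0229 0 0.8; -0.0082 0.0229 0 0.8; -0.0082 0.0229 0 0.8; -0.0082 0.0229 0 0.8; -0.0084 0.0234 0 0.7; 0 0 0 0; 0 0 0 0")

```text
time: 41.22
tool_pos: [0.4798, 0.2596, 0.1762]
tcp_rot: [3.139, -0.041, -0.004]
wrist_force: [-0.2, -1.2, -2.2]
width: 0.217
grip_force: 60.3
```

```bash
python3 - <<'E'
from fit import *
im,d,K,D,T=cam("wrist");W=cloud(d,K,D,T);cv2.imwrite("pics/w10.png",im)
s=bot.read_state();p=s["tool_pos"];print(s["time"],p.round(4),R.from_rotvec(s["tcp_rot"]).as_matrix()[:,0].round(4))
q=W[box(W,.48,.62,.19,.36,.165,.185)];print("driver",rect(q),q.max(0).round(4))
m=box(W,.50,.545,.2,.32,.088,.11);print("saddle",rect(W[m]))
E
```

```text
41.275 [0.4801 0.2595 0.1766] [ 0.9996 -0.0265 -0.0019]
driver (7274, array([506.1, 264.9]), array([44.2, 56.8]), 'yaw', 14.1) [0.5352 0.2827 0.185 ]
saddle (1485, array([522.5, 259.9]), array([14.1, 54.7]), 'yaw', 88.7)
```

View pics/w10.png

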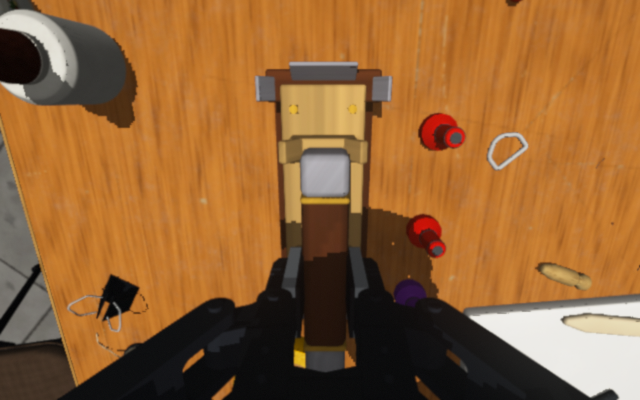

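The driver is over the tray, in line and between the horns of the far saddle at (323,150). I shift it about 1 mm and lower it.

Emit:
carry_out(series="0.0008 0.0012 -0.015 0; 0 0 -0.015 0; 0 0 -0.012 0; 0 0 -0.009 0; 0 0 -0.006 0; 0 0 -0.004 0; 0 0 -0.003 0; 0 0 -0.002 0; 0 0 -0.0005 0; 0 0 0 0; 0 0 0 0")

```text
time: 42.65
tool_pos: [0.4816, 0.2617, 0.1116]
tcp_rot: [-3.141, 0.041, -0.001]
wrist_force: [-0.1, 0.6, -2.0]
width: 0.219
grip_force: 60.3
```

Emit:
carry_out(series="0 0 -0.001 0; 0 0 -0.0007 0; 0 0 0 0; 0 0 0 0")

```text
time: 43.15
tool_pos: [0.4814, 0.2616, 0.1096]
tcp_rot: [3.141, -0.041, -0.0]
wrist_force: [-0.2, -0.6, -1.8]
width: 0.217
grip_force: 60.3
```

Emit:
carry_out(series="-0.0005 -0.0004 -0.0006 0; 0 0 -0.0005 0; 0 0 0 0")

```text
time: 43.52
tool_pos: [0.4809, 0.2612, 0.1087]
tcp_rot: [3.141, -0.041, -0.0]
wrist_force: [-0.8, 0.0, -0.4]
width: 0.219
grip_force: 60.5
```

Emit:
carry_out(series="0 0 0 0; 0 0 0 0; 0 0 0 0; 0 0 0.02 0; 0 0 0.03 0; 0 0 0.04 0; 0 0 0.04 0; 0.0198 -0.03 0 0; 0.0198 -0.03 0 0; 0 0 0 0; 0 0 0 0", jaw=-0.2)

```text
time: 44.9
tool_pos: [0.5203, 0.2013, 0.2384]
tcp_rot: [-3.141, 0.042, 0.001]
wrist_force: [-0.6, 0.1, -0.3]
width: 0.398
grip_force: 0.0
```

```bash
python3 - <<'E'
from fit import *
im,d,K,D,T=cam("wrist");W=cloud(d,K,D,T);cv2.imwrite("pics/w11.png",im)
s=bot.read_state();p=s["tool_pos"];print(s["time"],p.round(4))
c,sn=np.cos(np.radians(-1.5)),np.sin(np.radians(-1.5));L=(W[...,:2]-[.4797,.2601])@np.array([[c,-sn],[sn,c]])
for lo,hi in [(-.05,-.03),(-.01,.01),(.03,.05)]:
    k=(L[...,0]>lo)&(L[...,0]<hi)&(abs(L[...,1])<.008);print("driver z",np.median(W[k][:,2]))
k=(W[...,2]>.106)&(W[...,2]<.116)&(abs(L[...,0])<.075)&(abs(L[...,1])<.03);print(rect(W[k]))
for lo,hi in [(-.08,-.062),(.062,.08)]:
    k=(L[...,0]>lo)&(L[...,0]<hi)&(abs(L[...,1])<.025)&(W[...,2]<.085);print("board z",k.sum(),np.median(W[k][:,2]))
E
```

```text
44.95 [0.5201 0.2017 0.2384]
driver z nan
driver z 0.11031482948447574
driver z 0.11073053844241812
(2127, array([489.4, 261.3]), array([20.4, 94.2]), 'yaw', -1.6)
board z 86 0.07073033242651305
board z 1129 0.07067956979519352
  return _methods._mean(a, axis=axis, dtype=dtype,
  ret = ret.dtype.type(ret / rcount)
```

View pics/w11.png

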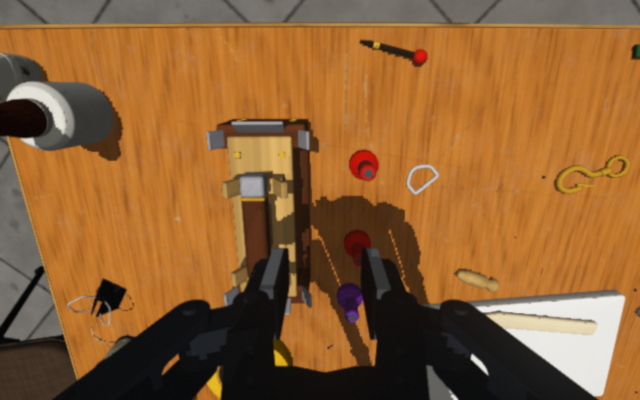

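The driver lies level in both saddles at (255,215). Its top reads z ≈ 110.5 mm against 110 expected, and the tray is still flat. Nothing is touching it, so I hand the job in.

```bash
python3 -c "
from h import *
print(bot.finish_job())"
```

```text
the job is handed in; nothing more can be done
None
```

The job is handed in at about 45 s: the three punch heads stand in their matching pockets, the tray lies flat between its guide tabs, and the driver rests level in both saddles; no verdict on the judging came back.

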